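# Hang the weighing basket on the spring scale, tug-test it and hold the reading

### The arm

A 6-joint arm with a two-finger parallel gripper is mounted at the origin on the work surface. World frame = base frame: x ahead of the robot, y to its left, z up, the work surface at z = 0. Lengths are in m, angles in degrees, forces in N, time in s.
With the tool pointing down it reaches from about 0.3 to 0.75 m from the base axis. Payload 8.5 kg.
Tool frame: the origin (TCP) lies between the finger pads, 19 mm behind the fingertips; this is the grasp point; z points along the fingers, y is the line along which they close (so a half turn about z gives the same grasp; the last joint's range is limited). The gripper opens to 85 mm and grips with 20 to 120 N. Pads are 22 mm wide; open, the fingers measure 114 mm over their backs; the gripper's body (76 mm by 85 mm) begins 54 mm behind the grasp point. The pads swing forward as they close: fully open they stand 13 mm farther back than shut.
Start: joints at [52.81, 21.807, 74.336, -0, 83.858, -12.336], TCP at [0.231, 0.499, 0.25] pointing down, gripper open.
Joint ranges: [-178.18, 178.18], [-50.72, 133.34], [12.68, 142.11], [-81.47, 261.47], [9.98, 163.14], [-165.26, 165.26]. Speed limits (degrees/s): [136.94, 136.94, 180, 180, 180, 180].

### API

Orientations are given as a 3x3 rotation matrix whose columns are the frame's x, y, z axes.
In Python, from rig import monitor, optics, close_job, models gives the robot as it stands.
- The arm moves only by the tool step_arm, never from a script. Its arguments are lists of equal length, an entry for each row: "fingers": the closure, from -1 (fully open) to 1 (shut); "travel": the shift along the tool's x, y, z scaled (see below), a list of three; "twist": the turn about the tool's z scaled (see below). In form: {"fingers": [fingers, ...], "travel": [[tx, ty, tz], ...], "twist": [twist, ...]}. A call has 1 to 10 rows; each row shifts and turns the commanded pose from where the row before left it, along the tool's axes as they then stand; what a row does not reach is not made up. The controller multiplies each number of a shift by 100 mm and each number of a turn by pi rad. A row lasts 1/8 s, in which the tool goes at most 62.5 mm and 10.7 degrees, less where a joint would pass 70% of its speed; a pose out of reach is approached as far as the arm can. A call with a number of a shift or a turn outside -1 to 1 is refused whole. A call with a gripper value outside its range is refused whole. The fingers move at their own pace and stop on an object; "force" is the grip in N (left out, the last holds). Time passes only in rows, so rows that do not move let the fingers close. It gives the time, the measured TCP pose, the force, the opening and the grip force at its end, in the units of the state.
- monitor.observe(): the state, without advancing time (a new reading comes with each control period).
- optics.get_image(name): name is "side" or "top" or "wrist"; returns (picture, depth): 384x512x3 uint8, blue, green, red; 384x512 float32, m along the optical axis (not along the pixel's ray), 0 where there is no reading.
- optics.get_calibration(name): a dict with "vertical_fov" (degrees; the focal length in pixels is half the picture's height over the tangent of half this angle, whatever the lens; pixels are square), "cx", "cy" (the principal point, pixels), "world_from_camera" (4x4, takes a point from camera to world coordinates). Camera axes: x right, y up, looking along -z (the intrinsics and any distortion apply to the point x, -y, -z); pixel columns grow to the right and rows downward; lengths in m; the calibration is good to about 2 mm. A picture is of the moment at which its call begins: read the wrist's pose just before it. get_calibration takes no time and is no camera call; for the wrist camera it gives the pose at the moment of the call.
- close_job(): hands the job in; it is judged then, once.
Trained networks look in the newest picture that a camera, given by its name, has taken for a name from the list of things; names that differ only in an ending like _2 or _b are one class to them, and where a whole thing is asked for, a point or a joint stands for the part that bears it (a point fixed in the world has none). Each returns a list of dicts, best first, with "confidence" (0 to 1); they miss things now and then, are a little off and sometimes report something else, mostly with a low value. They report only what shows in the picture. A call takes as long as a camera call. They do not tell look-alikes from the thing itself.
- models.trace(camera, query): "mask" (384x512 bool, what is visible of it) and "point" ([column, row] in pixels, amid what is visible of it).
- models.landmark_of(camera, query): "point" ([column, row] in pixels: a listed point, or the origin of a listed thing).
The state is a dict: "time_s": time; "q": joint angles; "qvel": joint speeds; "joint_efforts": joint torques, N m; "position": TCP position; "tool_rot": TCP orientation; "ft_force": force on the tool from outside, world axes, zero at the start; "wrist_torque": the same for the moment, N m; "grip_width": finger opening in m; "gripper_force": force on a finger pad.
Only numpy, scipy, OpenCV 4.12 (cv2) and the standard library are available. Lean on these libraries where they do the work, as an engineer would, in place of code of your own. Each camera call takes 0.05 s, during which the arm holds its last target. There are 200 camera calls.

### The job

Weigh the block of slats: lift the basket it lies in, hang it by its eye on the spring scale's hook and, still holding it, tug it down gently until the hook has dipped about 3 cm from its empty position, then let go. When the basket hangs still by itself with the block inside, press the large key on the indicator all the way down and let it come back up. Do not yank the hook to the end of its travel, do not press the small key, keep the basket upright, and leave the spare slat block, the loose slat and the jar where they are.

Things in the scene. Friction and masses are not known exactly. Their poses are not given: they have to be found in the camera images.
- basket: Loose metal basket, 0.27 to 0.37 kg. Tray 120 (x) x 150 (y) x 55 (z) mm, walls and floor 4 mm. Origin: centre of its underside, z up. A rigid bail of two 7 mm wires in its plane x = 0 rises from the short walls (upright to z = 75 mm at y = +-71 mm, then leaning in) to a rectangular eye on top, z = 130 to 191 mm. An empty like tray without bail stands farther back.
- eye (a point): Middle of the underside of the eye's top bar, 180 mm above the basket's underside; axes as the basket's. It rests on the hook. Eye: 44 mm wide over all (y), 12 mm thick (x); opening right through along x, 32 mm wide, 40 mm high (all below this point); top and bottom bars 10 mm round. Grip its flat upright sides, closing along y, TCP about 15 mm below this point.
- hook_seat (a point): Lowest point of the upper side of the hook (8 mm round steel bar), where the eye's top bar rests; 269 mm above the bench when empty; moves with the hook. The hook's free tip points along its level -x axis; z up. On +x the hook rises to a level arm, top 14 mm above the seat, 34 to 100 mm out. To thread the eye, move it along +x from beyond the tip, point eye 25 mm above the seat, then lower.
- hook_tip (a point): Centre of the hook's rounded free end, 24 mm out from the seat; the bar's highest point there is 18 mm above the seat, and its lowest, under the seat, 8 mm below the seat. Axes as hook_seat.
- scale: The grey spring scale, fixed to the bench. Origin on the bench right below the hook's seat, axes as hook_seat. Column: front face 112 mm away on +x, 50 mm wide, 291 mm high. Foot: 130 mm wide, 16 mm high, from 60 mm on -x to 180 mm on +x.
- hook (a joint): How far the hook has dipped, m, 0 when empty, growing downward, end of travel 0.050. Spring of 400 N/m with damping: the loaded basket alone pulls it down by about 0.008 to 0.014.
- block: Loose block of four light slats one over the other with narrow gaps, 26 (x) x 115 (y) x 38.5 (z) mm, about 0.08 to 0.17 kg, lying in the basket. Origin: centre of its underside.
- hold_key_top (a point): Centre of the top of the large round white key, 32 mm across, 67 mm above the bench. Axes as the indicator's: the small key is 74 mm away towards -y. Press it straight down.
- indicator: Flat grey box 100 (x) x 150 (y) x 45 (z) mm, fixed to the bench, with a dark display along its +x side and a large and a small round white key along its -x side. Origin: centre of its underside, z up.
- hold_key (a joint): Travel of the large key, m: 0 up, 0.006 fully down (about 5 N); springs back.
- zero_key (a joint): Travel of the small key (16 mm across), not to be pressed: 0 up, 0.004 fully down.
- spare_block: Bystander: another slat block, 26 x 115 x 38.5 mm, lying on the bench. Origin under its centre.
- slat: Bystander: a single slat, 180 x 26 x 9 mm, lying flat. Origin under its centre.
- jar: Bystander: a closed clear jar, 70 mm across, 100 mm high. Origin under its centre.
Mind the look-alikes: they are no part of the job. What is shaped like the basket but purple is not meant. What is shaped like the indicator but orange is not meant.

How it is judged (in metres and radians):
On the way, in this order (a step that is already met when the one before it is completed fails the run):
1. the eye is on the hook and, with the fingers still holding the basket, the hook is tugged down to a dip of more than 22 mm (distance between eye and hook_seat below 0.012 m and value of joint hook above 0.005 m and contact force between the fingers and basket above 1 N and value of joint hook above 0.022 m), for 0.1 s.
2. the basket is let go and hangs still on the hook with the block in it (distance between eye and hook_seat below 0.012 m and value of joint hook between 0.005 and 0.019 m and contact force between the fingers and basket below 0.05 N and linear speed of basket below 0.05 m/s and angle between basket's own z axis and vertical below 0.2 rad and x of block in the frame of basket between -0.06 and 0.06 m and y of block in the frame of basket between -0.075 and 0.075 m and z of block in the frame of basket between -0.003 and 0.05 m), for 0.3 s.
3. the large key is pressed fully down, with the basket hanging (distance between eye and hook_seat below 0.012 m and value of joint hook above 0.005 m and contact force between the fingers and basket below 0.05 N and value of joint hold_key above 0.0045 m), for 0.05 s.
At the end, for the whole second after the job is handed in: The basket hangs by its eye on the hook (eye within 12 mm of the seat, the hook dipped 5 to 19 mm by the load), upright within 0.2 rad and slower than 0.05 m/s, the block inside it, and the large key is up again (under 1.5 mm) (distance between eye and hook_seat below 0.012 m and value of joint hook between 0.005 and 0.019 m and linear speed of basket below 0.05 m/s and angle between basket's own z axis and vertical below 0.2 rad and x of block in the frame of basket between -0.06 and 0.06 m and y of block in the frame of basket between -0.075 and 0.075 m and z of block in the frame of basket between -0.003 and 0.05 m and value of joint hold_key below 0.0015 m); the robot touches nothing.
It fails at once if the hook is yanked down more than 42 mm (value of joint hook above 0.042 m).
It fails at once if the small key is pressed (value of joint zero_key above 0.002 m).
It fails at once if the large key is pressed before the basket hangs on the hook (not (distance between eye and hook_seat below 0.012 m and value of joint hook above 0.005 m) and value of joint hold_key above 0.0045 m).
It fails at once if the basket is tipped by more than 0.6 rad (angle between basket's own z axis and vertical above 0.6 rad).
It fails at once if a bystander is moved by more than 40 mm (distance of any of spare_block, slat, jar from where it was at the start of the episode above 0.04 m).
It also fails if it takes over 72 s, if anything falls off the work surface, if the arm or the gripper's body presses on something with over 40 N, if the wrist force passes 120 N, or if a joint passes its speed limit or range.

## Working session

There is one attempt and no reset: what is moved stays moved. The work goes in short steps, Python scripts to look and compute and a tool call to move; the robot and the scene stay as the last step left them, time stands still between calls to the robot, and variables do not carry over. Pictures are saved under pics/ and viewed, at most 10 in all, crops included, and the job is handed in when it is done.

Besides the shell and the picture viewer there is one more tool, called after ">>>" in YAML: its name, and indented under it one key for each argument. step_arm: Moves the arm, as the interface text tells. Its arguments: {"type":"object","properties":{"fingers":{"type":"array","items":{"type":"number"}},"travel":{"type":"array","items":{"type":"array","items":{"type":"number"}}},"twist":{"type":"array","items":{"type":"number"}},"force":{"type":"number"}},"required":["fingers","travel","twist"]}

```bash
mkdir -p pics
cat > h.py <<'E'
import numpy as np, cv2
from rig import monitor, optics, close_job, models
def cal(n):
    c=optics.get_calibration(n); c['f']=192/np.tan(np.radians(c['vertical_fov'])/2); return c
def px2w(c,u,v,d):
    p=np.array([(u-c['cx'])*d/c['f'],-(v-c['cy'])*d/c['f'],-d,1]); return (np.array(c['world_from_camera'])@p)[:3]
def ray(c,u,v,z):
    T=np.array(c['world_from_camera']); r=T[:3,:3]@np.array([(u-c['cx'])/c['f'],-(v-c['cy'])/c['f'],-1]); o=T[:3,3]
    return o+r*(z-o[2])/r[2]
def cloud(c,D):
    v,u=np.mgrid[:384,:512]; P=np.stack([(u-c['cx'])*D/c['f'],-(v-c['cy'])*D/c['f'],-D,np.ones_like(D)],-1)
    return (P@np.array(c['world_from_camera']).T)[...,:3]
E
python3 - <<'E'
from h import *
np.set_printoptions(precision=3,suppress=True)
print({k:v for k,v in optics.get_calibration('top').items()})
print({k:v for k,v in optics.get_calibration('side').items()})
ims=[]
for n in('top','side'):
    I,D=optics.get_image(n); ims.append(I); c=cal(n); cv2.imwrite(f'pics/{n}0.png',I); np.save(f'{n}0.npy',D)
    for q in('eye','hook_seat','hook_tip','hold_key_top','basket','indicator','scale','block','spare_block','slat','jar'):
        for r in models.landmark_of(n,q)[:3]:
            u,v=r['point']; d=D[int(np.clip(v,0,383)),int(np.clip(u,0,511))]
            print(n,q,round(r['confidence'],2),np.round([u,v]),px2w(c,u,v,d))
print(monitor.observe()['tool_rot'])
E
```

```text
{'vertical_fov': 46.96784566048346, 'cx': 246.1404413823478, 'cy': 193.5863675419682, 'world_from_camera': array([[-0.075,  0.974, -0.214,  0.194],
       [-0.997, -0.075,  0.011,  0.018],
       [-0.005,  0.214,  0.977,  1.465],
       [ 0.   ,  0.   ,  0.   ,  1.   ]])}
{'vertical_fov': 46.42664593312698, 'cx': 256.2977005070624, 'cy': 191.3150290119855, 'world_from_camera': array([[ 0.973,  0.176, -0.146,  0.223],
       [-0.228,  0.701, -0.676, -1.032],
       [-0.017,  0.691,  0.722,  1.261],
       [ 0.   ,  0.   ,  0.   ,  1.   ]])}
top eye 0.95 [156. 184.] [0.524 0.268 0.191]
top eye 0.55 [138. 264.] [0.291 0.327 0.189]
top hook_seat 0.55 [253. 168.] [ 0.529 -0.021  0.269]
top hook_tip 0.45 [256. 174.] [ 0.503 -0.028  0.289]
top hold_key_top 0.65 [362. 253.] [ 0.281 -0.347  0.071]
top hold_key_top 0.64 [340. 195.] [ 0.471 -0.299  0.071]
top hold_key_top 0.41 [251. 168.] [ 0.601 -0.022  0.011]
top basket 0.78 [153. 268.] [0.291 0.325 0.001]
top basket 0.68 [168. 194.] [0.524 0.26  0.04 ]
top indicator 0.93 [344. 189.] [ 0.495 -0.321  0.047]
top indicator 0.63 [368. 245.] [ 0.3
[... 616 characters left out ...]
14]
side hold_key_top 0.44 [231. 305.] [ 0.285 -0.351  0.069]
side hold_key_top 0.4 [287. 276.] [ 0.476 -0.292  0.062]
side basket 0.58 [263. 169.] [0.517 0.196 0.068]
side basket 0.57 [201. 169.] [0.287 0.32  0.008]
side indicator 0.87 [242. 321.] [ 0.309 -0.396  0.043]
side indicator 0.86 [294. 292.] [ 0.485 -0.341  0.042]
side scale 0.85 [279. 222.] [ 0.521 -0.034  0.011]
side block 0.65 [261. 167.] [ 0.223 -1.032  1.261]
side spare_block 0.67 [265. 136.] [0.586 0.449 0.02 ]
side slat 0.57 [245. 242.] [ 0.381 -0.091  0.01 ]
side jar 0.82 [351. 329.] [ 0.609 -0.5    0.048]
side jar 0.25 [260. 166.] [0.518 0.246 0.038]
[[-0.907  0.42   0.   ]
 [ 0.42   0.907  0.   ]
 [-0.     0.    -1.   ]]
```

Run:
```python
import cv2
I=cv2.imread('pics/top0.png')[90:330,70:450]; cv2.imwrite('pics/t0.png',cv2.resize(I,None,fx=2.1,fy=2.1,interpolation=2))
I=cv2.imread('pics/side0.png')[80:360,140:420]; cv2.imwrite('pics/s0.png',cv2.resize(I,None,fx=2.1,fy=2.1,interpolation=2))
```

```text
(no output)
```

View pics/t0.png

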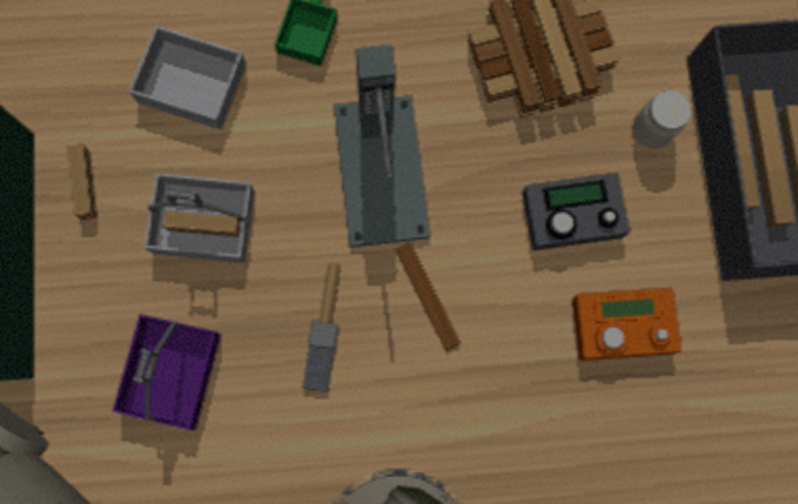

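View pics/s0.png

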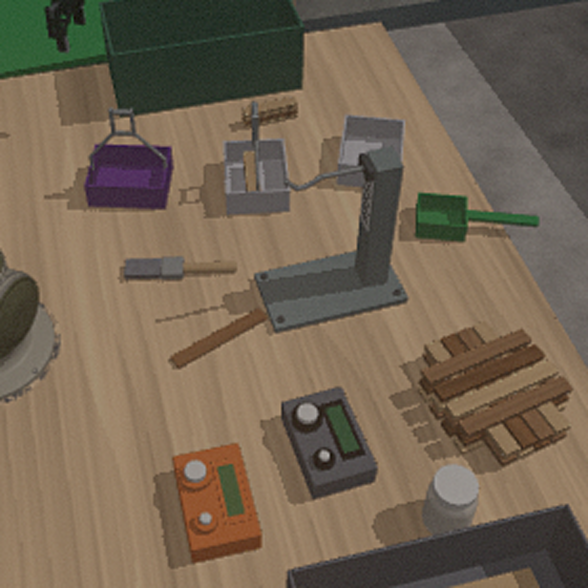

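The pictures show the grey basket with its block (top crop about 200,215), the grey scale with its hook (385,150) and the grey indicator (575,210). The purple basket and orange indicator are decoys. Next I take the exact geometry from the depth cloud.

Run:
```python
from h import *
np.set_printoptions(precision=4,suppress=True)
def pc(P):
    m=P.mean(0); w,V=np.linalg.eigh(np.cov((P-m)[:,:2].T)); a=np.degrees(np.arctan2(V[1,1],V[0,1])); return len(P),m,P.min(0),P.max(0),'axis',round(a%180,1),np.sqrt(w)
for n in('top','side'):
    c=cal(n); P=cloud(c,np.load(n+'0.npy')).reshape(-1,3)
    def box(x0,x1,y0,y1,z0,z1):
        return P[(P[:,0]>x0)&(P[:,0]<x1)&(P[:,1]>y0)&(P[:,1]<y1)&(P[:,2]>z0)&(P[:,2]<z1)]
    print(n)
    print('eye',*pc(box(.45,.6,.2,.32,.175,.21)))
    print('bail',*pc(box(.42,.62,.15,.36,.07,.21)))
    rim=box(.42,.62,.15,.37,.045,.065); print('rim',cv2.minAreaRect((rim[:,:2]*1000).astype(np.float32)),np.median(rim[:,2]))
    h=box(.45,.64,-.08,.04,.25,.31); print('hook',*pc(h))
    for k in np.arange(.49,.63,.01):
        s=h[(h[:,0]>=k)&(h[:,0]<k+.01)]
        if len(s): print(round(k,3),s.mean(0),s[:,2].max(),len(s))
    print('key',*pc(box(.43,.52,-.345,-.25,.06,.08)))
    print('zkey',*pc(box(.43,.52,-.40,-.345,.056,.08)))
    b=box(.4,.58,-.42,-.22,.038,.052); print('ind',cv2.minAreaRect((b[:,:2]*1000).astype(np.float32)),np.median(b[:,2]))
    b=box(.4,.75,-.15,.1,.011,.02); print('foot',cv2.minAreaRect((b[:,:2]*1000).astype(np.float32)),np.median(b[:,2]))
    b=box(.58,.75,-.12,.1,.28,.31); print('coltop',cv2.minAreaRect((b[:,:2]*1000).astype(np.float32)),np.median(b[:,2]))
```

```text
top
eye 59 [0.5277 0.2683 0.19  ] [0.5193 0.2466 0.1772] [0.5369 0.2926 0.196 ] axis 81.1 [0.0033 0.0145]
bail 181 [0.5266 0.2636 0.1466] [0.513  0.1956 0.0738] [0.5424 0.3397 0.196 ] axis 80.2 [0.0029 0.0324]
rim ((528.80126953125, 269.2207946777344), (151.18556213378906, 122.12557220458984), 79.26175689697266) 0.05297419809282744
hook 206 [ 0.5948 -0.0215  0.2831] [ 0.5045 -0.0426  0.2663] [0.6394 0.0029 0.2971] axis 2.4 [0.0089 0.0422]
0.5 [ 0.5071 -0.0244  0.2868] 0.28964910523781784 5
0.51 [ 0.515  -0.0249  0.2815] 0.287692563391607 8
0.52 [ 0.5244 -0.0246  0.2716] 0.27539182533523254 6
0.53 [ 0.5341 -0.0237  0.2706] 0.2733616357006241 11
0.54 [ 0.5448 -0.0241  0.2733] 0.27881239280495973 13
0.55 [ 0.5556 -0.0225  0.2787] 0.28262998217562174 10
0.56 [ 0.5645 -0.0229  0.2828] 0.2854750889269011 11
0.57 [ 0.5746 -0.0226  0.2842] 0.28739125032034485 10
0.58 [ 0.5854 -0.0217  0.2837] 0.28771126783799605 10
0.59 [ 0.5949 -0.0222  0.2844] 0.2868833288859842 10
0.6 [ 0.6052 -0.0205  0.2848] 0.29043769700736166 9
0.61 [ 0.6145 -0.0212  0.2837] 0.2857054799413974 9
0.62 [ 0.6262 -0.0158 
[... 1787 characters left out ...]
0194  0.281 ] 0.2843858716629484 9
0.63 [ 0.634  -0.0255  0.2852] 0.2932505934966968 58
key 83 [ 0.4711 -0.295   0.066 ] [ 0.4499 -0.3137  0.06  ] [ 0.4916 -0.2759  0.0745] axis 18.9 [0.0088 0.0096]
zkey 62 [ 0.4752 -0.3686  0.061 ] [ 0.4618 -0.3843  0.056 ] [ 0.491  -0.3524  0.0726] axis 144.5 [0.0077 0.0077]
ind ((494.9499816894531, -324.4230041503906), (100.94296264648438, 152.37709045410156), 3.712024688720703) 0.046055486391513245
foot ((554.1419067382812, -19.085830688476562), (163.02894592285156, 322.9256591796875), 84.38140106201172) 0.01598716975273773
coltop ((634.5587768554688, -20.80620765686035), (107.44243621826172, 55.231143951416016), 0.060056425631046295) 0.28973964861662405
```

>>> step_arm:
  fingers: [-1,-1,-1,-1,-1,-1,-1,-1,-1,-1]
  travel:
    - [0,0,0]
    - [0,0,0]
    - [-0.475,-0.249,0]
    - [-0.475,-0.249,0]
    - [-0.475,-0.249,0]
    - [-0.475,-0.249,0]
    - [-0.475,-0.249,0]
    - [-0.475,-0.249,0]
    - [-0.475,-0.249,0]
    - [0,0,0]
  twist: [-0.041,-0.041,0,0,0,0,0,0,0,0]
  force: 60

```text
time_s: 2.45
position: [0.5303, 0.2667, 0.2492]
tool_rot: [[-0.984, 0.179, -0.0], [0.179, 0.984, -0.001], [0.0, -0.001, -1.0]]
ft_force: [-0.7, -0.3, -0.3]
grip_width: 0.0854
gripper_force: 0.0
```

Run:
```python
from h import *
np.set_printoptions(precision=4,suppress=True)
s=monitor.observe(); print(s['position'],s['ft_force'])
c=cal('wrist'); I,D=optics.get_image('wrist'); cv2.imwrite('pics/w1.png',I)
for q in('eye','block'):
    for r in models.landmark_of('wrist',q)[:2]:
        u,v=r['point']; print(q,r['confidence'],u,v,ray(c,u,v,.18 if q=='eye' else .05))
P=cloud(c,D).reshape(-1,3); P=P[(D.reshape(-1)>0)]
def box(x0,x1,y0,y1,z0,z1): return P[(P[:,0]>x0)&(P[:,0]<x1)&(P[:,1]>y0)&(P[:,1]<y1)&(P[:,2]>z0)&(P[:,2]<z1)]
e=box(.49,.57,.22,.31,.175,.205)
print(len(e), e.min(0),e.max(0),cv2.minAreaRect((e[:,:2]*1000).astype(np.float32)))
print(monitor.observe()['position'])
```

```text
[0.5303 0.2667 0.2492] [-0.6587 -0.2895 -0.3175]
eye 0.95 259.9 202.2 [0.5284 0.2736 0.18  ]
1068 [0.519  0.2495 0.1755] [0.5387 0.2941 0.1937] ((528.8886108398438, 271.8291931152344), (43.657081604003906, 12.824365615844727), 79.60624694824219)
[0.5274 0.2696 0.25  ]
```

View pics/w1.png

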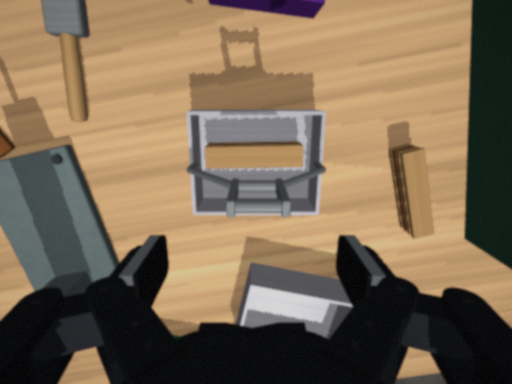

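The wrist view shows the eye (260,200) centred between the fingers with the block inside the basket (255,155). I descend and grip.

>>> step_arm:
  fingers: [-1,-1,-1,-1,1,1,1,1,1,1]
  travel:
    - [0,0,0.25]
    - [0,0,0.25]
    - [0,0,0.2]
    - [0,0,0.15]
    - [0,0,0]
    - [0,0,0]
    - [0,0,0]
    - [0,0,0]
    - [0,0,0]
    - [0,0,0]
  twist: [0,0,0,0,0,0,0,0,0,0]

```text
time_s: 3.85
position: [0.5285, 0.2697, 0.1662]
tool_rot: [[-0.985, 0.175, 0.003], [0.175, 0.985, 0.002], [-0.002, 0.002, -1.0]]
ft_force: [0.8, 3.8, 6.0]
grip_width: 0.0429
gripper_force: 62.2
```

>>> step_arm:
  fingers: [1,1,1,1,1,1,1,1,1,1]
  travel:
    - [0,0,-0.1]
    - [0,0,-0.2]
    - [0,0,-0.25]
    - [0,0,-0.25]
    - [0,0,-0.25]
    - [0,0,-0.1]
    - [0,0,0]
    - [0,0,0]
    - [0,0,0]
    - [0,0,0]
  twist: [0,0,0,0,0,0,-0.036,-0.036,0,0]

```text
time_s: 5.1
position: [0.5278, 0.269, 0.2795]
tool_rot: [[-0.999, -0.048, -0.001], [-0.048, 0.999, -0.0], [0.001, -0.0, -1.0]]
ft_force: [0.6, -0.1, -4.3]
grip_width: 0.0433
gripper_force: 61.8
```

>>> step_arm:
  fingers: [1,1,1,1,1,1,1,1,1,1]
  travel:
    - [0.2,-0.1,0]
    - [0.25,-0.25,0]
    - [0.2,-0.35,0]
    - [0.1,-0.38,0]
    - [0,-0.38,0]
    - [0,-0.38,0]
    - [0,-0.38,0]
    - [0,-0.35,0]
    - [0,-0.25,0]
    - [0,-0.123,0]
  twist: [0,0,0,0,0,0,0,0,0,0]

```text
time_s: 6.35
position: [0.4677, -0.0295, 0.28]
tool_rot: [[-0.999, -0.047, -0.0], [-0.047, 0.999, -0.0], [0.0, -0.0, -1.0]]
ft_force: [0.3, 0.8, -4.0]
grip_width: 0.0435
gripper_force: 62.6
```

```bash
cat > m.py <<'E'
from h import *
np.set_printoptions(precision=4,suppress=True)
s=monitor.observe(); print(s['position'],s['ft_force'],s['tool_rot'])
for n in('top','side'):
    c=cal(n); I,D=optics.get_image(n); cv2.imwrite(f'pics/{n}2.png',I); P=cloud(c,D).reshape(-1,3)
    def box(x0,x1,y0,y1,z0,z1): return P[(P[:,0]>x0)&(P[:,0]<x1)&(P[:,1]>y0)&(P[:,1]<y1)&(P[:,2]>z0)&(P[:,2]<z1)]
    h=box(.44,.63,-.08,.04,.25,.33)
    for k in np.arange(.45,.58,.01):
        q=h[(h[:,0]>=k)&(h[:,0]<k+.01)]
        if len(q): print(round(k,3),q.mean(0),q[:,2].max(),len(q))
    for q in('eye','hook_seat','hook_tip'):
        for r in models.landmark_of(n,q)[:2]:
            u,v=r['point']; print(n,q,round(r['confidence'],2),u,v,ray(c,u,v,dict(eye=.2935,hook_seat=.269,hook_tip=.283)[q]))
    print('rim',cv2.minAreaRect((box(.36,.56,-.13,.08,.14,.175)[:,:2]*1000).astype(np.float32)))
print(monitor.observe()['position'])
I=cv2.imread('pics/side2.png')[100:260,180:380]; cv2.imwrite('pics/s2.png',cv2.resize(I,None,fx=3.5,fy=3.5,interpolation=2))
E
python3 m.py
```

```text
[ 0.4677 -0.0295  0.28  ] [ 0.3453  0.755  -4.0442] [[-0.9989 -0.0474 -0.0002]
 [-0.0474  0.9989 -0.    ]
 [ 0.0002 -0.     -1.    ]]
0.45 [ 0.4563 -0.0123  0.3042] 0.3297388536361492 43
0.46 [ 0.4638 -0.0172  0.3015] 0.3235028692180306 35
top eye 0.92 136.1 262.6 [0.2877 0.3071 0.2935]
top eye 0.57 256.4 184.4 [ 0.4741 -0.025   0.2935]
rim ((467.33514404296875, -46.597476959228516), (120.36421966552734, 117.793701171875), 3.4601802825927734)
0.45 [ 0.4569 -0.0297  0.3002] 0.3270625108685914 62
0.46 [ 0.4638 -0.0404  0.2805] 0.32949352867394366 48
0.47 [ 0.4741 -0.0613  0.2808] 0.32198492921213695 23
0.48 [ 0.4831 -0.0767  0.3083] 0.30829855667010764 1
0.5 [ 0.5073 -0.0272  0.2844] 0.28827981412169623 6
0.51 [ 0.5157 -0.0277  0.2754] 0.28063081122432887 8
0.52 [ 0.5249 -0.0273  0.2702] 0.273665690028589 7
0.53 [ 0.5335 -0.0259  0.2674] 0.2712431145030766 7
0.54 [ 0.5446 -0.0245  0.2699] 0.2759096244214375 9
0.55 [ 0.5552 -0.0248  0.2772] 0.2860731196757601 10
0.56 [ 0.5657 -0.0246  0.281 ] 0.28268639011603236 6
0.57 [ 0.5748 -0.0233  0.2814] 0.283553862656827 7
side eye 0.95 262.1 164.8 [ 0.4632 -0.0171  0.2935]
side eye 0.68 195.1 134.1 [0.2774 0.1891 0.2935]
side hook_seat 0.66 243.9 240.9 [ 0.3467 -0.2802  0.269 ]
side hook_seat 0.57 283.2 171.1 [ 0.5277 -0.0369  0.269 ]
side hook_tip 0.69 276.9 166.8 [ 0.5093 -0.0269  0.283 ]
rim ((467.46490478515625, -28.72454071044922), (121.316162109375, 159.58554077148438), 2.7353627681732178)
[ 0.4677 -0.0278  0.2801]
```

View pics/s2.png

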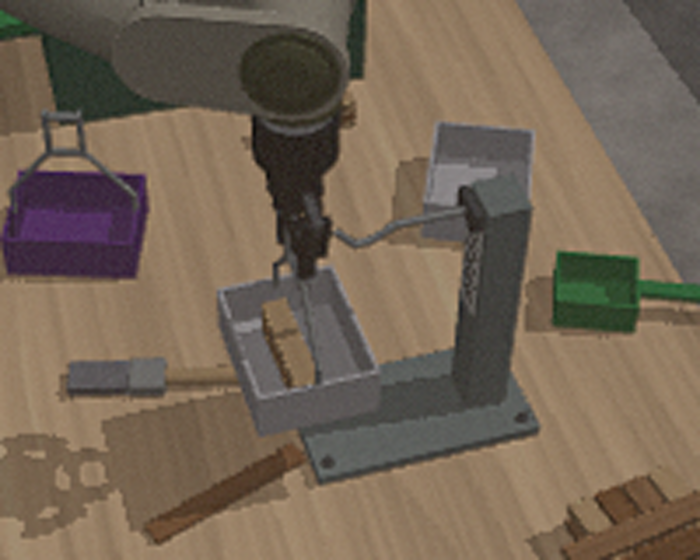

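The basket hangs upright in the gripper (crop 300,350), with the eye just short of the hook tip (340,235). I thread it along +x.

>>> step_arm:
  fingers: [1,1,1,1,1,1,1,1,1]
  travel:
    - [-0.07,0,0]
    - [-0.09,0,0]
    - [-0.09,0,0]
    - [-0.09,0,0]
    - [-0.09,0,0]
    - [-0.09,0,0]
    - [-0.08,0,0]
    - [-0.045,0,0]
    - [0,0,0]
  twist: [0,0,0,0,0,0,0,0,0]

```text
time_s: 7.88
position: [0.5323, -0.0253, 0.2799]
tool_rot: [[-0.999, -0.05, -0.0], [-0.05, 0.999, 0.0], [0.0, 0.0, -1.0]]
ft_force: [-0.3, -0.1, -4.5]
grip_width: 0.0432
gripper_force: 62.7
```

```bash
sed -i 's/side2/side3/;s/s2.png/s3.png/;s/pics\/{n}2/pics\/{n}3/' m.py; sed -i 's/side2/side3/' m.py; python3 m.py | grep -v '^0\.4'
```

```text
[ 0.5323 -0.0253  0.2799] [-0.2607 -0.1197 -4.4959] [[-0.9987 -0.0501 -0.0002]
 [-0.0501  0.9987  0.    ]
 [ 0.0002  0.0001 -1.    ]]
0.51 [ 0.5174 -0.0013  0.3262] 0.32771633474886186 2
0.52 [ 0.5259 -0.0315  0.2984] 0.3299481562812261 53
0.53 [ 0.5328 -0.0254  0.2909] 0.3238457786928386 33
top eye 0.62 256.8 163.7 [ 0.5325 -0.0308  0.2935]
top hook_tip 0.72 272.5 232.7 [ 0.3404 -0.0578  0.283 ]
rim ((510.27935791015625, -99.94893646240234), (24.05665397644043, 81.14140319824219), 74.39791870117188)
0.5 [ 0.5068 -0.0274  0.285 ] 0.28727783781133787 5
0.51 [ 0.5173 -0.0068  0.3031] 0.3293089028113376 36
0.52 [ 0.5244 -0.0349  0.2918] 0.32984725199699094 98
0.53 [ 0.5341 -0.0556  0.2861] 0.32241791940228215 37
0.54 [ 0.5421 -0.0727  0.3066] 0.3220316495042431 8
0.57 [ 0.5749 -0.0235  0.2811] 0.28498700530984566 9
side eye 0.96 285.2 159.9 [ 0.5403 -0.013   0.2935]
side eye 0.83 193.9 134.2 [0.2733 0.1896 0.2935]
side hook_seat 0.47 283.5 168.8 [ 0.5315 -0.0268  0.269 ]
side hook_tip 0.58 275.1 165.3 [ 0.5055 -0.0187  0.283 ]
rim ((513.8844604492188, -27.441864013671875), (88.72561645507812, 159.58827209472656), 1.4192023277282715)
[ 0.5321 -0.0253  0.2801]
```

View pics/s3.png

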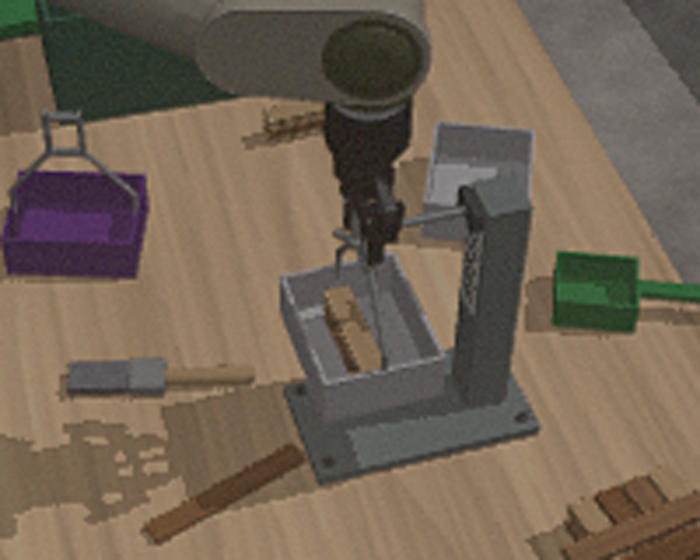

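The hook tip shows left of the fingers (345,235), so the eye is threaded. I lower it, reading the force.

>>> step_arm:
  fingers: [1,1,1,1,1,1,1,1]
  travel:
    - [0,0,0.05]
    - [0,0,0.05]
    - [0,0,0.05]
    - [0,0,0.05]
    - [0,0,0.05]
    - [0,0,0.05]
    - [0,0,0.05]
    - [0,0,0]
  twist: [0,0,0,0,0,0,0,0]

```text
time_s: 9.28
position: [0.5322, -0.0253, 0.245]
tool_rot: [[-0.999, -0.05, 0.0], [-0.05, 0.999, -0.0], [-0.0, -0.0, -1.0]]
ft_force: [-1.1, -0.4, -1.5]
grip_width: 0.0434
gripper_force: 63.0
```

>>> step_arm:
  fingers: [1,1,1,1,1,1,1,1,1]
  travel:
    - [0,0,0.03]
    - [0,0,0.04]
    - [0,0,0.04]
    - [0,0,0.04]
    - [0,0,0.04]
    - [0,0,0]
    - [0,0,0]
    - [0,0,0]
    - [0,0,0]
  twist: [0,0,0,0,0,0,0,0,0]

```text
time_s: 10.4
position: [0.5323, -0.0253, 0.2265]
tool_rot: [[-0.999, -0.05, 0.001], [-0.05, 0.999, -0.0], [-0.001, -0.0, -1.0]]
ft_force: [-1.5, 0.4, 5.9]
grip_width: 0.0433
gripper_force: 63.8
```

>>> step_arm:
  fingers: [1,1,1,1,1,1,1,1,1,1]
  travel:
    - [0,0,0.02]
    - [0,0,0]
    - [0,0,0]
    - [0,0,-0.03]
    - [0,0,-0.04]
    - [0,0,-0.04]
    - [0,0,-0.04]
    - [0,0,-0.02]
    - [0,0,0]
    - [0,0,0]
  twist: [0,0,0,0,0,0,0,0,0,0]

```text
time_s: 11.65
position: [0.5322, -0.0253, 0.2408]
tool_rot: [[-0.999, -0.05, -0.0], [-0.05, 0.999, 0.0], [0.0, 0.0, -1.0]]
ft_force: [0.2, 0.7, 1.1]
grip_width: 0.0433
gripper_force: 63.2
```

>>> step_arm:
  fingers: [1,1,-0.2,-0.4,-0.7,-1,-1,-1,-1,-1]
  travel:
    - [0,0,-0.03]
    - [0,0,0]
    - [0,0,0]
    - [0,0,0]
    - [0,0,0]
    - [0,0,0]
    - [0,0,0]
    - [0,0,0]
    - [0,0,0]
    - [0,0,0]
  twist: [0,0,0,0,0,0,0,0,0,0]

```text
time_s: 12.9
position: [0.5322, -0.0253, 0.244]
tool_rot: [[-0.999, -0.05, -0.0], [-0.05, 0.999, 0.0], [0.0, 0.0, -1.0]]
ft_force: [2.1, -0.0, -0.2]
grip_width: 0.0856
gripper_force: 0.0
```

```bash
sed -i 's/side3/side4/g;s/s3.png/s4.png/;s/pics\/{n}3/pics\/{n}4/' m.py; python3 m.py | grep -v '^0\.'
```

```text
[ 0.5322 -0.0253  0.244 ] [ 2.0546 -0.0297 -0.2034] [[-0.9988 -0.05   -0.    ]
 [-0.05    0.9988  0.    ]
 [ 0.      0.     -1.    ]]
top eye 0.56 252.2 163.4 [ 0.5343 -0.0182  0.2935]
rim ((535.4880981445312, -97.13746643066406), (3.377166509628296, 4.438154220581055), 14.046396255493164)
side eye 0.97 282.6 168.8 [ 0.5212 -0.0509  0.2935]
side eye 0.7 194.4 135.2 [0.2743 0.1838 0.2935]
side hook_seat 0.64 284.0 170.3 [ 0.5312 -0.0339  0.269 ]
side hook_tip 0.59 285.1 171.4 [ 0.5289 -0.0537  0.283 ]
side hook_tip 0.43 276.1 166.3 [ 0.5074 -0.024   0.283 ]
rim ((534.1378173828125, -27.115707397460938), (7.597311973571777, 151.0048370361328), 2.411184072494507)
[ 0.5322 -0.0253  0.244 ]
```

View pics/s4.png

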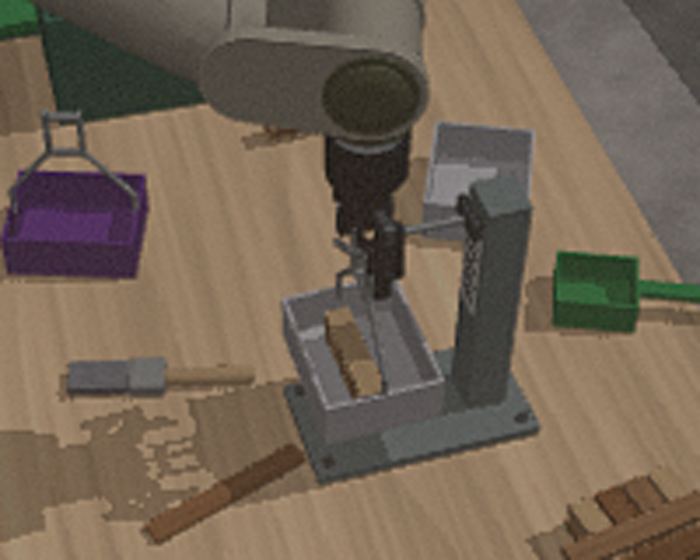

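The basket is released and hangs on the hook with the block inside (crop 360,350). I retreat straight up.

>>> step_arm:
  fingers: [-1,-1,-1,-1,-1,-1,-1,-1,-1,-1]
  travel:
    - [0,0,-0.02]
    - [0,0,-0.05]
    - [0,0,-0.1]
    - [0,0,-0.15]
    - [0,0,-0.2]
    - [0,0,-0.25]
    - [0,0,-0.25]
    - [0,0,0]
    - [0,0,0]
    - [0,0,0]
  twist: [0,0,0,0,0,0,0,0,0,0]

```text
time_s: 14.55
position: [0.532, -0.0252, 0.3451]
tool_rot: [[-0.999, -0.05, -0.002], [-0.05, 0.999, 0.0], [0.002, 0.001, -1.0]]
ft_force: [-1.1, -0.1, 0.2]
grip_width: 0.0858
gripper_force: 0.0
```

```bash
cat > n.py <<'E'
from h import *
np.set_printoptions(precision=4,suppress=True)
s=monitor.observe(); print(s['position'],s['ft_force'])
for n in('side','top'):
    c=cal(n); I,D=optics.get_image(n); cv2.imwrite(f'pics/{n}5.png',I); P=cloud(c,D).reshape(-1,3)
    def box(x0,x1,y0,y1,z0,z1): return P[(P[:,0]>x0)&(P[:,0]<x1)&(P[:,1]>y0)&(P[:,1]<y1)&(P[:,2]>z0)&(P[:,2]<z1)]
    for q in('eye','hook_tip','hold_key_top','zero_key'):
        for r in models.landmark_of(n,q)[:2]:
            u,v=r['point']; print(n,q,round(r['confidence'],2),u,v,ray(c,u,v,dict(eye=.258,hook_tip=.272,hold_key_top=.067,zero_key=.06)[q]))
    b=box(.45,.62,-.12,.07,.125,.15); print('rim',len(b),cv2.minAreaRect((b[:,:2]*1000).astype(np.float32)),np.percentile(b[:,2],[50,95]))
    b=box(.44,.50,-.345,-.25,.062,.072); print('key',b.mean(0),np.median(b,0),cv2.minAreaRect((b[:,:2]*1000).astype(np.float32)))
    b=box(.48,.59,-.06,.01,.24,.29); print('eye cloud',b.min(0),b.max(0))
I=cv2.imread('pics/side5.png')[100:320,180:380]; cv2.imwrite('pics/s5.png',cv2.resize(I,None,fx=2.7,fy=2.7,interpolation=2))
E
python3 n.py
```

```text
[ 0.532  -0.0252  0.3451] [-1.0933 -0.0997  0.1769]
side eye 0.85 282.5 169.3 [ 0.5312 -0.0171  0.258 ]
side eye 0.73 194.8 132.9 [0.2793 0.2409 0.258 ]
side hook_tip 0.72 275.8 168.3 [ 0.5073 -0.0215  0.272 ]
side hook_tip 0.47 282.7 221.1 [ 0.4696 -0.2398  0.272 ]
side hold_key_top 0.6 288.3 274.6 [ 0.4792 -0.29    0.067 ]
side hold_key_top 0.38 234.4 303.9 [ 0.2951 -0.3503  0.067 ]Traceback (most recent call last):
  File "n.py", line 8, in <module>
    for r in models.landmark_of(n,q)[:2]:
             ~~~~~~~~~~~~~~~~~~^^^^^
ValueError: it knows: basket, block, eye, hold_key_top, hook_seat, hook_tip, indicator, jar, scale, slat, spare_block
```

```bash
sed -i "s/,'zero_key')/)/" n.py; python3 n.py
```

```text
[ 0.5321 -0.0253  0.3456] [ 0.2227 -1.3954 -0.2159]
side eye 0.75 193.3 133.9 [0.2733 0.2366 0.258 ]
side eye 0.63 284.7 167.8 [ 0.54  -0.012  0.258]
side hook_tip 0.45 275.5 170.0 [ 0.5043 -0.0289  0.272 ]
side hold_key_top 0.51 230.9 305.7 [ 0.2838 -0.3536  0.067 ]
side hold_key_top 0.43 287.1 276.7 [ 0.4735 -0.2965  0.067 ]
rim 266 ((534.2100830078125, -23.096412658691406), (122.55132293701172, 156.63804626464844), 2.873356819152832) [0.1315 0.1382]
key [ 0.4719 -0.2941  0.0667] [ 0.4719 -0.294   0.0669] ((472.7591857910156, -293.8529052734375), (32.27328872680664, 31.796457290649414), 0.01619514264166355)
eye cloud [ 0.5037 -0.0526  0.2416] [ 0.5886 -0.0068  0.2767]
top eye 0.75 254.9 166.3 [ 0.5356 -0.0263  0.258 ]
top hold_key_top 0.49 362.6 250.4 [ 0.2899 -0.3493  0.067 ]
top hold_key_top 0.45 338.8 195.2 [ 0.4721 -0.2961  0.067 ]
rim 98 ((535.6049194335938, -47.29077911376953), (135.1571044921875, 98.16799926757812), 12.621492385864258) [0.1326 0.1394]
key [ 0.4703 -0.2914  0.0676] [ 0.4699 -0.2914  0.0679] ((468.24884033203125, -293.47808837890625), (38.8101921081543, 35.739776611328125), 83.51734161376953)
eye cloud [ 0.531  -0.0491  0.2555] [ 0.5566 -0.0197  0.2755]
```

View pics/s5.png

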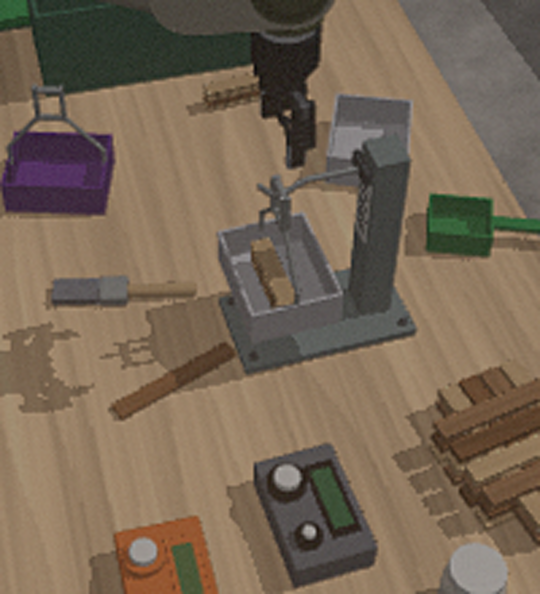

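The basket hangs still and level (crop 280,270); the large key is at (287,478). I close the fingers and go above the key.

>>> step_arm:
  fingers: [1,1,1,1,1,1,1,1,1,1]
  travel:
    - [0.093,-0.331,0]
    - [0.093,-0.331,0]
    - [0.093,-0.331,0]
    - [0.093,-0.331,0]
    - [0.093,-0.331,0]
    - [0.093,-0.331,0]
    - [0.093,-0.331,0]
    - [0.093,-0.331,0]
    - [0,0,0]
    - [0,0,0]
  twist: [0,0,0,0,0,0,0,0,0,0]
  force: 40

```text
time_s: 16.4
position: [0.4712, -0.293, 0.3461]
tool_rot: [[-0.999, -0.05, 0.0], [-0.05, 0.999, 0.0], [-0.0, 0.0, -1.0]]
ft_force: [0.2, -0.5, -0.3]
grip_width: -0.0005
gripper_force: 0.0
```

>>> step_arm:
  fingers: [1,1,1,1,1,1,1,1]
  travel:
    - [0,0,0.3]
    - [0,0,0.5]
    - [0,0,0.5]
    - [0,0,0.5]
    - [0,0,0.4]
    - [0,0,0.2]
    - [0,0,0]
    - [0,0,0]
  twist: [0,0,0,0,0,0,0,0]

```text
time_s: 17.4
position: [0.4718, -0.2933, 0.1072]
tool_rot: [[-0.999, -0.051, 0.001], [-0.051, 0.999, -0.001], [-0.001, -0.001, -1.0]]
ft_force: [0.2, 0.2, -0.1]
grip_width: 0.0
gripper_force: 0.0
```

Down to about the contact height and a bit further (tip expected at 0.065).

>>> step_arm:
  fingers: [1,1,1,1,1]
  travel:
    - [0,0,0.08]
    - [0,0,0.08]
    - [0,0,0.06]
    - [0,0,0.02]
    - [0,0,0]
  twist: [0,0,0,0,0]

```text
time_s: 18.02
position: [0.4711, -0.2934, 0.0821]
tool_rot: [[-0.999, -0.05, -0.0], [-0.05, 0.999, 0.0], [0.0, 0.0, -1.0]]
ft_force: [-0.9, 1.4, 4.0]
grip_width: 0.0002
gripper_force: 1.7
```

>>> step_arm:
  fingers: [1,1,1]
  travel:
    - [0,0,0.015]
    - [0,0,0.01]
    - [0,0,0]
  twist: [0,0,0]

```text
time_s: 18.4
position: [0.4711, -0.2934, 0.0798]
tool_rot: [[-0.999, -0.05, -0.0], [-0.05, 0.999, -0.0], [0.0, -0.0, -1.0]]
ft_force: [-2.5, 1.8, 5.2]
grip_width: 0.0002
gripper_force: 2.9
```

>>> step_arm:
  fingers: [1,1,1]
  travel:
    - [0,0,0.01]
    - [0,0,0.005]
    - [0,0,0]
  twist: [0,0,0]

```text
time_s: 18.77
position: [0.4711, -0.2935, 0.0795]
tool_rot: [[-0.999, -0.05, 0.001], [-0.05, 0.999, -0.001], [-0.001, -0.001, -1.0]]
ft_force: [-5.0, 4.3, 17.4]
grip_width: 0.0001
gripper_force: 8.8
```

The key is on its stop (17 N); now up.

>>> step_arm:
  fingers: [1,1,1,1,1,1,1]
  travel:
    - [0,0,-0.05]
    - [0,0,-0.1]
    - [0,0,-0.2]
    - [0,0,-0.3]
    - [0,0,-0.3]
    - [0,0,0]
    - [0,0,0]
  twist: [0,0,0,0,0,0,0]

```text
time_s: 19.65
position: [0.4709, -0.2933, 0.1723]
tool_rot: [[-0.999, -0.05, -0.001], [-0.05, 0.999, 0.001], [0.001, 0.001, -1.0]]
ft_force: [0.3, -0.1, -0.8]
grip_width: 0.0004
gripper_force: 0.0
```

```bash
sed -i 's/5\.png/6.png/g' n.py; python3 n.py | egrep 'side|rim|eye|key \['
```

```text
side hold_key_top 0.6 229.6 304.1 [ 0.2811 -0.3475  0.067 ]
side hold_key_top 0.59 290.2 276.3 [ 0.4833 -0.2974  0.067 ]
rim 28 ((544.0484008789062, -20.377769470214844), (27.113922119140625, 186.91265869140625), 39.100555419921875) [0.1309 0.1356]
key [ 0.4703 -0.2944  0.067 ] [ 0.4701 -0.2951  0.0669] ((471.2633361816406, -293.70245361328125), (30.85009765625, 36.66951370239258), 8.246793746948242)
eye cloud [ 0.5543 -0.0297  0.2643] [ 0.5884 -0.02    0.2746]
top eye 0.71 138.5 266.2 [0.2804 0.3096 0.258 ]
top eye 0.64 252.1 168.0 [ 0.5312 -0.018   0.258 ]
rim 229 ((534.6414794921875, -24.15772247314453), (120.97245025634766, 150.2663116455078), 2.4763643741607666) [0.1329 0.139 ]
key [nan nan nan] [nan nan nan] ((0.0, 0.0), (0.0, 0.0), 0.0)
eye cloud [ 0.5052 -0.0491  0.2414] [ 0.5898 -0.0059  0.2786]n.py:11: RuntimeWarning: Mean of empty slice.
  b=box(.44,.50,-.345,-.25,.062,.072); print('key',b.mean(0),np.median(b,0),cv2.minAreaRect((b[:,:2]*1000).astype(np.float32)))
  ret = um.true_divide(
  return _methods._mean(a, axis=axis, dtype=dtype,
```

View pics/s6.png

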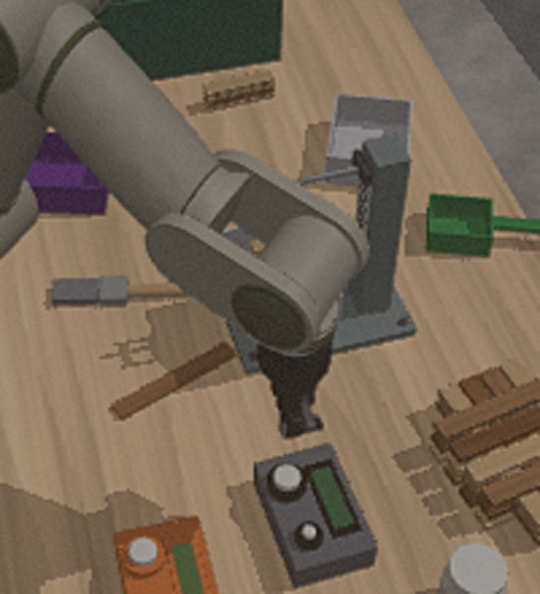

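The key is up again (287,478, top at 67 mm). The top camera has the basket hanging level in the same place, and the robot is clear of everything.

```bash
python3 -c "
from rig import close_job
print(close_job())"
```

```text
the job is handed in; nothing more can be done
None
```

I handed the job in, with no verdict returned: I tugged the hook to a dip of about 28 mm (from wrist force and tool pose), let go so the basket hung still with the block inside, and pressed the large key to its stop; it came back up.

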